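Load a vial rotor in balance

ROBOT

A 6-joint arm with a two-finger parallel gripper is mounted at the origin on a cart in front of the work surface, level with it; the furniture and walls round the work are solid. World frame = base frame: x ahead of the robot, y to its left, z up, the work surface at z = 0. Lengths are in m, angles in degrees, forces in N, time in s.
With the tool pointing down it reaches from about 0.375 to 0.9 m from the base axis. Payload 3.1 kg.
Tool frame: the origin (TCP) lies on the centre line of the jaws, within the pads' length; the fingertips stand 8 mm ahead of it and the grasp point (between the pads) lies 11 mm behind it; z points along the fingers, y is the line along which they close (so a half turn about z gives the same grasp; the last joint's range is limited). The gripper opens to 87 mm and grips with 3 to 60 N. Pads are 19 mm wide; open, the fingers measure 117 mm over their backs; the gripper's body (75 mm by 190 mm) begins 51 mm behind the grasp point.
Start: joints at [-87.29, 30.224, 82.088, -0, 67.689, -10.227], TCP at [0.14, -0.609, 0.231] pointing down, gripper open.
Joint ranges: [-176.69, 176.69], [-43.24, 126.21], [12.49, 139.97], [-82, 262], [0, 151.66], [-163.58, 163.58]. Speed limits (degrees/s): [159.86, 159.86, 180, 180, 180, 180].

INTERFACE

Orientations are given as a 3x3 rotation matrix whose columns are the frame's x, y, z axes.
In Python, from rig import * gives the robot as it stands.
- The arm moves only by the tool step_arm, never from a script. Its argument "targets" is a list of rows, each a list of 5 numbers: the opening, from -1 (shut) to 1 (fully open), then the shift along the world's x, y, z normalised to -1 to 1, where 1 is 0.25 m, then the turn about the world's z normalised to -1 to 1, where 1 is 180 degrees. In form: [[fingers, x, y, z, turn], ...]. A call has 1 to 20 rows; each row is the pose to reach, as a shift and turn from the pose commanded when the call began, turning the shorter way round; what a row does not reach only later rows make up. A row lasts 1/10 s, in which the tool goes at most 50 mm and 8.59 degrees, less where a joint would pass 70% of its speed; a pose out of reach is approached as far as the arm can. A call with a number of a shift or a turn outside -1 to 1 is refused whole. A call with a gripper value outside its range is refused whole. The fingers move at their own pace and stop on an object; the grip force is fixed at half the most. Time passes only in rows, so rows that repeat a pose let the fingers close. It gives the time, the measured TCP pose, the force, the opening and the grip force at its end, in the units of the state.
- read_state(): the state, without advancing time (a new reading comes with each control period).
- capture(name): name is "side" or "top" or "wrist"; returns a dict with "color" (420x560x3 uint8, red, green, blue), "mtx" (3x3 intrinsics, pixels), "pose" (4x4, takes a point from camera to world coordinates). Camera axes: x right, y down, z forward; pixel columns grow to the right and rows downward; lengths in m; the calibration is good to about 2 mm. A picture is of the moment at which its call begins. There is no depth.
- hand_in(): hands the job in; it is judged then, once.
The state is a dict: "time_s": time; "joint_positions": joint angles; "qvel": joint speeds; "tau": joint torques, N m; "position": TCP position; "tcp_rot": TCP orientation; "force": force on the tool from outside, world axes, zero at the start; "moment": the same for the moment, N m; "opening": opening from 0.0 (shut) to 1.0 (fully open); "grasp_force": force on a finger pad.
Only numpy, scipy, OpenCV 4.12 (cv2) and the standard library are available. Lean on these libraries where they do the work, as an engineer would, in place of code of your own. Each camera call takes 0.05 s, during which the arm holds its last target. There are 200 camera calls.

TASK

Four sample vials already sit in the eight-place rotor. So that it runs in balance, load each one's counterweight: take the vial with the same cap colour from the bench and lower it, without dropping it, fully into the well straight across from its partner. Leave the four loaded samples and the white-capped vial, which has no partner, where they are.

Things in the scene. Friction and masses are not known exactly. Their poses are not given: they have to be found in the camera images.
- rotor: Aluminium vial rotor, 216 wide, fixed. Origin on the bench under its axis, z up. Eight grey upright wells every 45 degrees, 82 mm from the axis, first on its +x; the one straight across is 164 mm away. Well: bore 31, floor at z = 25, funnel mouth 45 wide from z = 53 to the rim at 65. Black knob in the middle, 36 wide, top z = 75. Four wells hold samples, those across are empty.
- vial_red: Balance vial to load, upright on the bench: screw vial with a red cap, 81 mm tall, body 27 mm across, cap 29 to 30 mm across and 14 mm high (from 67 to 81 mm up). About 60 g. Origin at the centre of its underside, z up along the vial. Grip it by the cap from above; seated, it stands 41 mm above the well's rim.
- vial_yellow: Balance vial to load, upright on the bench: screw vial with a yellow cap, 81 mm tall, body 27 mm across, cap 29 to 30 mm across and 14 mm high (from 67 to 81 mm up). About 60 g. Origin at the centre of its underside, z up along the vial. Grip it by the cap from above; seated, it stands 41 mm above the well's rim.
- vial_green: Balance vial to load, upright on the bench: screw vial with a green cap, 81 mm tall, body 27 mm across, cap 29 to 30 mm across and 14 mm high (from 67 to 81 mm up). About 60 g. Origin at the centre of its underside, z up along the vial. Grip it by the cap from above; seated, it stands 41 mm above the well's rim.
- vial_blue: Balance vial to load, upright on the bench: screw vial with a blue cap, 81 mm tall, body 27 mm across, cap 29 to 30 mm across and 14 mm high (from 67 to 81 mm up). About 60 g. Origin at the centre of its underside, z up along the vial. Grip it by the cap from above; seated, it stands 41 mm above the well's rim.
- sample_red: Sample vial with a red cap, same size and shape as vial_red, already seated in one of the rotor's wells (its underside 25 mm above the bench, its top at 106 mm). Origin at the centre of its underside, z up. Stays where it is.
- sample_yellow: Sample vial with a yellow cap, same size and shape as vial_yellow, already seated in one of the rotor's wells (its underside 25 mm above the bench, its top at 106 mm). Origin at the centre of its underside, z up. Stays where it is.
- sample_green: Sample vial with a green cap, same size and shape as vial_green, already seated in one of the rotor's wells (its underside 25 mm above the bench, its top at 106 mm). Origin at the centre of its underside, z up. Stays where it is.
- sample_blue: Sample vial with a blue cap, same size and shape as vial_blue, already seated in one of the rotor's wells (its underside 25 mm above the bench, its top at 106 mm). Origin at the centre of its underside, z up. Stays where it is.
- vial_white: Screw vial with a plain white cap, same size, standing on the bench among the others; it has no partner in the rotor and stays where it is. Origin at the centre of its underside, z up. Furniture beside the vials, to keep clear of: a hand press 0.38 m tall to their right (x 0.33 to 0.53, y below -0.37) and a tip box 81 mm tall behind them (x above 0.67, y -0.28 to -0.13).

How it is judged:
By the outcome, as a careful person would: the job done as asked, in the order asked, and still so for the second after the job is handed in, with the robot touching nothing.
It also fails if it takes over 112 s, if anything falls off the work surface, if the arm or the gripper's body presses on something with over 40 N, if the wrist force passes 120 N, or if a joint passes its speed limit or range.

## Working session

There is one attempt and no reset: what is moved stays moved. The work goes in short steps, Python scripts to look and compute and a tool call to move; the robot and the scene stay as the last step left them, time stands still between calls to the robot, and variables do not carry over. Pictures are saved under pics/ and viewed, at most 14 in all, crops included, and the job is handed in when it is done.

Besides the shell and the picture viewer there is one more tool, called after ">>>" in YAML: its name, and indented under it one key for each argument. step_arm: Moves the arm, as the interface text tells. Scaled input: -1 to 1 covers 0.25 m each way for a shift and 180 degrees each way for a turn. Its arguments: {"type":"object","properties":{"targets":{"type":"array","items":{"type":"array","items":{"type":"number"}}}},"required":["targets"]}

```bash
mkdir -p pics
cat > h.py <<'E'
from rig import *
import numpy as np, cv2
def snap(n,f):
    c=capture(n); cv2.imwrite(f'pics/{f}.png',c['color'][:,:,::-1]); np.savez(f'pics/{f}.npz',mtx=c['mtx'],pose=c['pose']); return c
def px2w(c,u,v,z):
    d=c['pose'][:3,:3]@np.linalg.solve(c['mtx'],[u,v,1.]); o=c['pose'][:3,3]
    return o+d*(z-o[2])/d[2]
def w2px(c,p):
    q=c['pose'][:3,:3].T@(np.array(p)-c['pose'][:3,3]); q=c['mtx']@q; return q[:2]/q[2]
E
python3 - <<'E'
from h import *
for n in ['top','side']:
    c=snap(n,n); print(n,c['mtx'].round(1).tolist(),c['pose'].round(3).tolist())
s=read_state(); print(s['position'],s['tcp_rot'],s['opening'],s['time_s'])
E
```

```text
top [[502.9, 0.0, 279.7], [0.0, 502.9, 207.6], [0.0, 0.0, 1.0]] [[0.024, -0.994, 0.108, 0.424], [-1.0, -0.024, -0.002, -0.015], [0.005, -0.108, -0.994, 1.175], [0.0, 0.0, 0.0, 1.0]]
side [[507.0, 0.0, 287.6], [0.0, 507.0, 211.3], [0.0, 0.0, 1.0]] [[-0.995, -0.044, 0.091, 0.459], [-0.098, 0.629, -0.771, 0.849], [-0.023, -0.776, -0.63, 0.783], [0.0, 0.0, 0.0, 1.0]]
[ 0.13993423 -0.60845503  0.22966443] [[ 9.74611877e-01  2.23901056e-01 -7.85919562e-05]
 [ 2.23900760e-01 -9.74609885e-01  2.00518663e-03]
 [ 3.72366907e-04 -1.97187551e-03 -9.99997987e-01]] 0.9952455058493331 0.1
```

View pics/top.png

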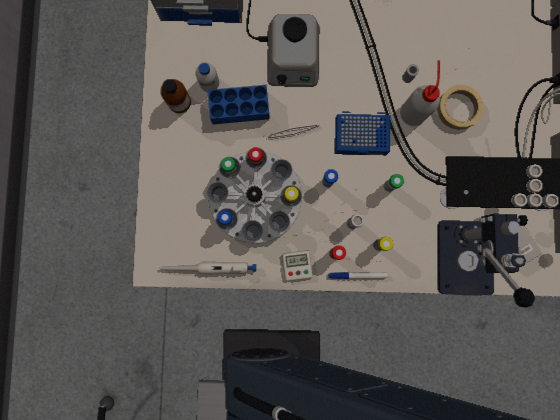

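View pics/side.png

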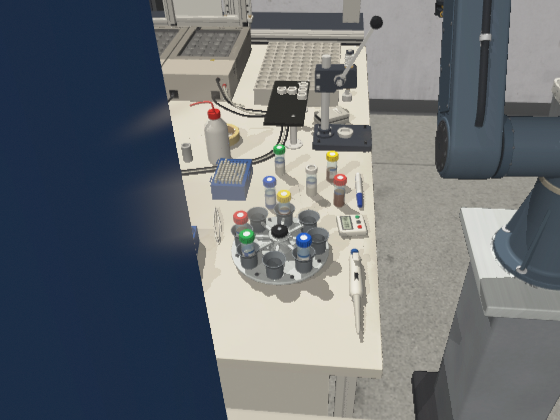

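The top view shows the rotor at about (254,194). Its samples are red (256,156), green (229,164), yellow (291,194) and blue (225,218). The bench vials are blue (331,177), green (397,181), white (357,221), red (339,253) and yellow (386,243). The side view shows the same layout. I'll enlarge both views.

Run:
```python
import cv2
a=cv2.imread('pics/top.png')
cv2.imwrite('pics/topc.png',cv2.resize(a[140:270,200:410],None,fx=3.8,fy=3.8,interpolation=cv2.INTER_CUBIC))
b=cv2.imread('pics/side.png')
cv2.imwrite('pics/sidec.png',cv2.resize(b[135:285,210:370],None,fx=4,fy=4,interpolation=cv2.INTER_CUBIC))
```

```text
(no output)
```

View pics/topc.png

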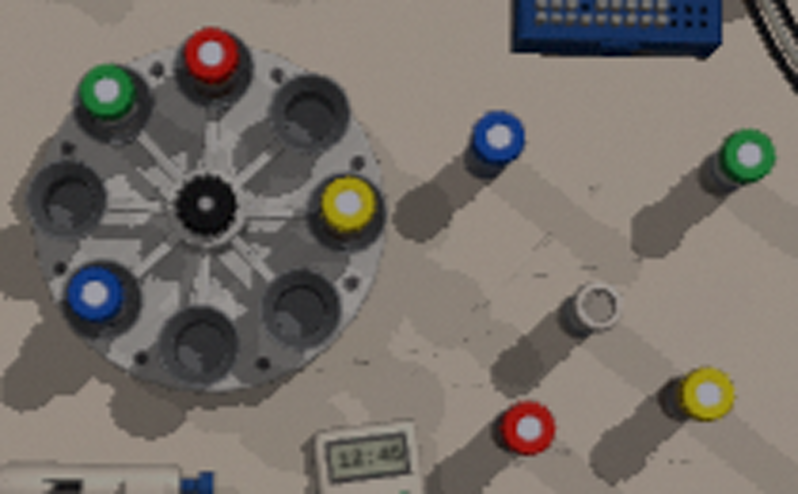

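View pics/sidec.png

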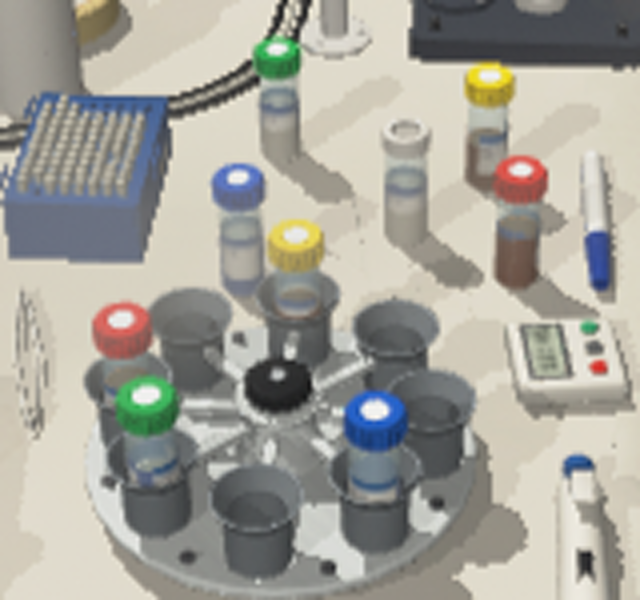

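The crops confirm the colours and wells. Next I'll compute positions from the white cap dots in both views.

```bash
cat > m.py <<'E'
from h import *
from scipy.optimize import least_squares
T=np.load('pics/top.npz');S=np.load('pics/side.npz')
top=dict(sr=(211,54),sg=(106,90),sy=(347,203),sb=(95,293),b=(499,137),g=(748,155),w=(597,307),y=(708,394),r=(527,428),k=(206,205),e1=(311,110),e2=(68,199),e3=(198,345),e4=(302,309))
side=dict(sr=(121,320),sg=(146,396),sy=(297,238),sb=(375,411),g=(277,50),b=(239,176),w=(406,130),y=(490,76),r=(521,171))
zz=lambda k:.106 if k[0]=='s' else .075 if k=='k' else .065 if k[0]=='e' else .081
P={}
for k,(u,v) in top.items():
    a=px2w(T,200+(u+.5)/3.8-.5,140+(v+.5)/3.8-.5,zz(k)); b=None
    if k in side:
        u,v=side[k]; b=px2w(S,210+(u+.5)/4-.5,135+(v+.5)/4-.5,zz(k))
    P[k]=(a,b); print(k,a[:2].round(4),None if b is None else b[:2].round(4))
for i in (0,1):
    ang=dict(sr=90,sg=135,sy=0,sb=225)
    if i==0: ang.update(e1=45,e2=180,e3=270,e4=315)
    def f(p):
        return np.concatenate([P[k][i][:2]-p[:2]-.082*np.array([np.cos(np.radians(a)+p[2]),np.sin(np.radians(a)+p[2])]) for k,a in ang.items()])
    r=least_squares(f,[.45,.05,-np.pi/2]); print(r.x[:2].round(4),np.degrees(r.x[2]),np.abs(r.fun).max().round(4))
    for n,a in dict(blue=45,yellow=180,red=270,green=315).items(): print(n,(r.x[:2]+.082*np.array([np.cos(np.radians(a)+r.x[2]),np.sin(np.radians(a)+r.x[2])])).round(4))
E
python3 m.py
```

```text
sr [0.6558 0.0384] [0.6554 0.0381]
sg [0.6335 0.0973] [0.6324 0.0969]
sy [ 0.5721 -0.0408] [ 0.5701 -0.0395]
sb [0.5177 0.0994] [0.5165 0.0998]
b [ 0.6164 -0.1287] [ 0.6152 -0.131 ]
g [ 0.6094 -0.2733] [ 0.6083 -0.2733]
w [ 0.5189 -0.1863] [ 0.5187 -0.1862]
y [ 0.4705 -0.2502] [ 0.4692 -0.2506]
r [ 0.4486 -0.1469] [ 0.4476 -0.1472]
k [0.5732 0.0402] None
e1 [ 0.6326 -0.0194] None
e2 [0.5762 0.1216] None
e3 [0.4924 0.0429] None
e4 [ 0.5149 -0.017 ] None
[0.5744 0.0403] -91.26242777406908 0.0015
blue [ 0.6311 -0.0189]
yellow [0.5762 0.1223]
red [0.4924 0.0421]
green [ 0.5151 -0.0164]
[0.5729 0.041 ] -91.74390263056962 0.0015
blue [ 0.629  -0.0188]
yellow [0.5753 0.1229]
red [0.4909 0.0435]
green [ 0.5131 -0.0152]
```

>>> step_arm:
  targets:
    - [1, 0, 0.75, 0, 0]
    - [1, 0, 0.75, 0, 0]
    - [1, 0, 0.75, 0, 0]
    - [1, 0, 0.75, 0, 0]
    - [1, 0, 0.75, 0, 0]
    - [1, 0.4, 0.95, 0, 0]
    - [1, 0.4, 0.95, 0, 0]
    - [1, 0.4, 0.95, 0, 0]
    - [1, 0.4, 0.95, 0, 0]

```text
time_s: 1.0
position: [0.2413, -0.3713, 0.2305]
tcp_rot: [[0.974, 0.228, -0.0], [0.228, -0.974, -0.0], [-0.0, 0.0, -1.0]]
force: [-0.1, 0.2, -0.6]
opening: 1.001
grasp_force: 0.0
```

>>> step_arm:
  targets:
    - [1, 0.36, 0.69, 0, 0]
    - [1, 0.36, 0.69, 0, 0]
    - [1, 0.36, 0.69, 0, 0]
    - [1, 0.36, 0.69, 0, 0]
    - [0.15, 0.83, 0.898, 0, 0.428]
    - [0.15, 0.83, 0.898, 0, 0.428]
    - [0.15, 0.83, 0.898, 0, 0.428]
    - [0.15, 0.83, 0.898, 0, 0.428]
    - [0.15, 0.83, 0.898, 0, 0.428]
    - [0.15, 0.83, 0.898, 0, 0.428]
    - [0.15, 0.83, 0.898, 0, 0.428]
    - [0.15, 0.83, 0.898, 0, 0.428]
    - [0.15, 0.83, 0.898, 0, 0.428]
    - [0.15, 0.83, 0.898, 0, 0.428]
    - [0.15, 0.83, 0.898, 0, 0.428]

```text
time_s: 2.5
position: [0.4475, -0.1485, 0.2305]
tcp_rot: [[0.005, 1.0, 0.0], [1.0, -0.005, -0.0], [-0.0, 0.0, -1.0]]
force: [0.0, 0.2, -0.0]
opening: 0.577
grasp_force: 0.0
```

Run:
```python
from h import *
c=snap('wrist','w1'); s=read_state(); print(s['position'],s['joint_positions'],c['pose'].round(3).tolist())
for n,p in dict(r=(.4483,-.147,.081),w=(.519,-.1863,.081),tcp=tuple(s['position']),tip=(*s['position'][:2],.055)).items(): print(n,w2px(c,p).round(1))
```

```text
[ 0.44743539 -0.14816077  0.23045805] [-3.19322482e+01  1.84448882e+01  1.03500698e+02 -1.91681598e-02
  5.80453214e+01 -3.16838410e+01] [[1.0, -0.006, -0.001, 0.447], [-0.006, -0.96, -0.279, -0.071], [0.001, 0.279, -0.96, 0.385], [0.0, 0.0, 0.0, 1.0]]
r [280.7 194.5]
w [344.4 228.4]
tcp [280.2 258.5]
tip [279.8 190. ]
```

View pics/w1.png

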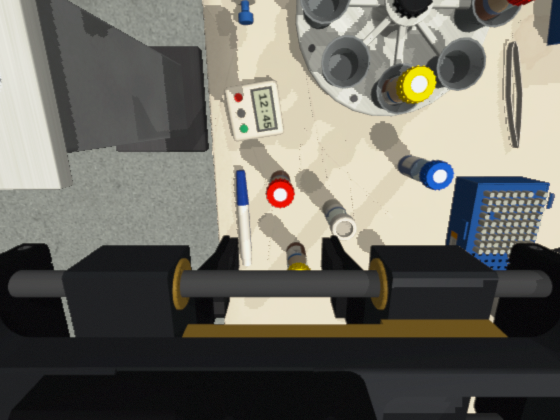

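The wrist view shows red's cap dot at (280,194), where I predicted it, and white at (343,228). The calibration holds, so I'll grasp red.

>>> step_arm:
  targets:
    - [0.15, 0.003, 0, -0.3, 0]
    - [0.15, 0.003, 0, -0.5, 0]
    - [0.15, 0.003, 0, -0.6, 0]
    - [0.15, 0.003, 0, -0.672, 0]
    - [0.15, 0.003, 0, -0.672, 0]
    - [0.15, 0.003, 0, -0.672, 0]
    - [-1, 0.003, 0, -0.672, 0]
    - [-1, 0.003, 0, -0.672, 0]
    - [-1, 0.003, 0, -0.672, 0]
    - [-1, 0.003, 0, -0.672, 0]
    - [-1, 0.003, 0, -0.672, 0]
    - [-1, 0.003, 0, -0.6, 0]
    - [-1, 0.003, 0, -0.45, 0]
    - [-1, 0.003, 0, -0.25, 0]
    - [-1, 0.003, 0, -0.08, 0]
    - [-1, 0.003, 0, 0, 0]
    - [-1, 0.003, 0, 0, 0]

```text
time_s: 4.25
position: [0.4499, -0.148, 0.2337]
tcp_rot: [[0.0, 1.0, 0.007], [1.0, -0.0, -0.004], [-0.004, 0.007, -1.0]]
force: [0.6, 0.6, -0.5]
opening: 0.323
grasp_force: 30.0
```

>>> step_arm:
  targets:
    - [-1, 0.174, 0.76, 0, 0]
    - [-1, 0.174, 0.76, 0, 0]
    - [-1, 0.174, 0.76, 0, 0]
    - [-1, 0.174, 0.76, 0, 0]
    - [-1, 0.174, 0.76, 0, 0]
    - [-1, 0.174, 0.76, 0, 0]
    - [-1, 0.174, 0.76, 0, 0]

```text
time_s: 4.95
position: [0.4909, 0.0422, 0.2294]
tcp_rot: [[0.001, 1.0, -0.003], [1.0, -0.001, -0.0], [-0.0, -0.003, -1.0]]
force: [-0.0, -1.2, -0.6]
opening: 0.32
grasp_force: 30.0
```

Run:
```python
from h import *
c=snap('wrist','w2'); s=read_state(); print(s['position'],c['pose'].round(3).tolist())
for n,p in dict(w_r=(.4917,.0428,.065),w_y=(.5758,.1226,.065),w_b=(.630,-.0188,.065),w_g=(.5141,-.0158,.065),sb=(.5171,.0996,.106),sg=(.633,.0971,.106),k=(.5737,.0407,.075)).items(): print(n,w2px(c,p).round(1))
```

```text
[0.4910626  0.04182    0.22972026] [[1.0, -0.001, -0.002, 0.491], [-0.002, -0.961, -0.278, 0.119], [-0.002, 0.278, -0.961, 0.384], [0.0, 0.0, 0.0, 1.0]]
w_r [281.  192.1]
w_y [361.3 117.8]
w_b [398.  242.7]
w_g [300.  240.4]
sb [308.3 143.2]
sg [432.  145.7]
k [356.1 196. ]
```

View pics/w2.png

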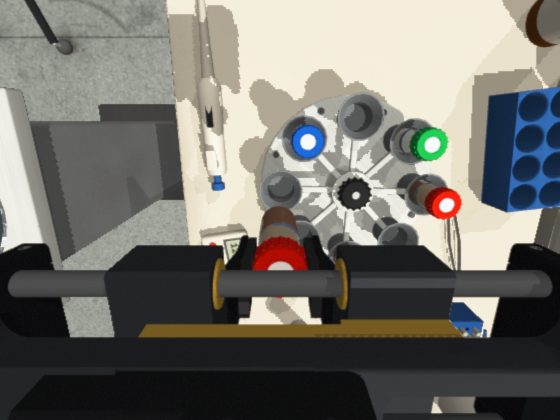

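Observed positions sit about 1 px above prediction, so the rotor is about 0.8 mm further in +y. I'll lower red with that correction.

>>> step_arm:
  targets:
    - [-1, 0, 0.003, -0.2, 0]
    - [-1, 0, 0.003, -0.36, 0]
    - [-1, 0, 0.003, -0.42, 0]
    - [-1, 0, 0.003, -0.45, 0]
    - [-1, 0, 0.003, -0.48, 0]
    - [-1, 0, 0.003, -0.5, 0]
    - [-1, 0, 0.003, -0.52, 0]
    - [-1, 0, 0.003, -0.54, 0]
    - [-1, 0, 0.003, -0.555, 0]
    - [-1, 0, 0.003, -0.565, 0]
    - [-1, 0, 0.003, -0.572, 0]
    - [-1, 0, 0.003, -0.572, 0]
    - [-1, 0, 0.003, -0.572, 0]

```text
time_s: 6.3
position: [0.4919, 0.0437, 0.0885]
tcp_rot: [[0.0, 1.0, 0.001], [1.0, -0.0, -0.0], [-0.0, 0.001, -1.0]]
force: [-0.9, -0.3, 6.5]
opening: 0.321
grasp_force: 30.0
```

>>> step_arm:
  targets:
    - [0.03, 0, 0, 0, 0]
    - [0.03, 0, 0, 0, 0]
    - [0.03, 0, 0, 0, 0]
    - [0.03, 0, 0, 0.1, 0]
    - [0.03, 0, 0, 0.25, 0]
    - [0.03, 0, 0, 0.4, 0]
    - [0.03, 0, 0, 0.572, 0]
    - [0.03, 0, 0, 0.572, 0]
    - [0.15, 0.468, -1, 0.572, 0]
    - [0.15, 0.468, -1, 0.572, 0]
    - [0.15, 0.468, -1, 0.572, 0]
    - [0.15, 0.468, -1, 0.572, 0]
    - [0.15, 0.468, -1, 0.572, 0]
    - [0.15, 0.468, -1, 0.572, 0]
    - [0.15, 0.468, -1, 0.572, 0]
    - [0.15, 0.468, -1, 0.572, 0]

```text
time_s: 7.9
position: [0.6078, -0.2062, 0.2289]
tcp_rot: [[0.002, 1.0, -0.003], [1.0, -0.002, 0.002], [0.002, -0.003, -1.0]]
force: [-0.2, -0.2, 0.3]
opening: 0.573
grasp_force: 0.0
```

Run:
```python
from h import *
c=snap('wrist','w3'); s=read_state(); print(s['position'])
for n,p in dict(g=(.6089,-.2733,.081),w=(.519,-.1863,.081),y=(.4699,-.2504,.081),b=(.6158,-.1298,.081)).items(): print(n,w2px(c,p).round(1))
S=np.load('pics/side.npz');T=np.load('pics/top.npz')
print('stem',px2w(S,294,145,0))
A=[]
for z in (.1,.15,.2,.25): print(z,px2w(T,446,157,z)[:2].round(3),px2w(T,446,207,z)[:2].round(3),px2w(S,265,120,z)[:2].round(3),px2w(S,305,125,z)[:2].round(3))
c=snap('top','top2')
import cv2
cv2.imwrite('pics/top2c.png',cv2.resize(c['color'][130:300,190:560,::-1],None,fx=2.1,fy=2.1,interpolation=cv2.INTER_CUBIC))
```

```text
[ 0.60756846 -0.20518513  0.22924189]
g [281.4 253.9]
w [196.  178.4]
y [156.6 235.2]
b [288.2 122.3]
stem [ 0.58268823 -0.41705917  0.        ]
0.1 [ 0.66  -0.377] [ 0.551 -0.375] [ 0.658 -0.38 ] [ 0.546 -0.359]
0.15 [ 0.649 -0.36 ] [ 0.545 -0.359] [ 0.644 -0.29 ] [ 0.54  -0.271]
0.2 [ 0.638 -0.343] [ 0.539 -0.342] [ 0.629 -0.2  ] [ 0.533 -0.182]
0.25 [ 0.627 -0.326] [ 0.533 -0.325] [ 0.614 -0.11 ] [ 0.527 -0.094]
```

View pics/w3.png

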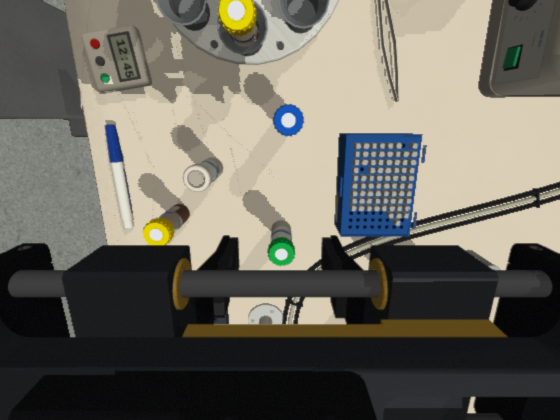

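Green's dot is at (281,253), as predicted. The elevated plate's near edge is at y ≈ -0.376, which is clear. I'll pick green.

>>> step_arm:
  targets:
    - [0.15, 0, -0.267, 0, 0]
    - [0.15, 0, -0.267, 0, 0]
    - [0.15, 0, -0.267, -0.15, 0]
    - [0.15, 0, -0.267, -0.35, 0]
    - [0.15, 0, -0.267, -0.55, 0]
    - [0.15, 0, -0.267, -0.672, 0]
    - [0.15, 0, -0.267, -0.672, 0]
    - [0.15, 0, -0.267, -0.672, 0]
    - [-1, 0, -0.267, -0.672, 0]
    - [-1, 0, -0.267, -0.672, 0]
    - [-1, 0, -0.267, -0.672, 0]
    - [-1, 0, -0.267, -0.672, 0]
    - [-1, 0, -0.267, -0.672, 0]
    - [-1, 0, -0.267, -0.6, 0]
    - [-1, 0, -0.267, -0.45, 0]
    - [-1, 0, -0.267, -0.25, 0]
    - [-1, 0, -0.267, -0.08, 0]
    - [-1, 0, -0.267, 0, 0]
    - [-1, 0, -0.267, 0, 0]

```text
time_s: 9.9
position: [0.6106, -0.2743, 0.2349]
tcp_rot: [[0.0, 1.0, 0.007], [1.0, -0.0, -0.005], [-0.005, 0.007, -1.0]]
force: [0.5, -0.1, -0.5]
opening: 0.317
grasp_force: 30.0
```

View pics/top2c.png

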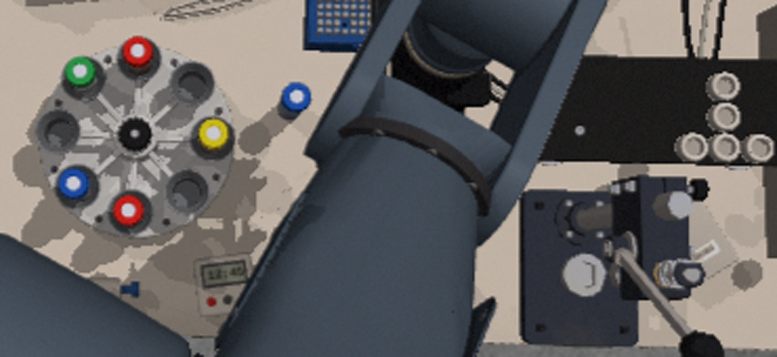

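The top view shows red seated at crop (128,210), straight across from the red sample. Next I'll carry green to its well.

>>> step_arm:
  targets:
    - [-1, -0.379, 1, 0, 0.25]
    - [-1, -0.379, 1, 0, 0.25]
    - [-1, -0.379, 1, 0, 0.25]
    - [-1, -0.379, 1, 0, 0.25]
    - [-1, -0.379, 1, 0, 0.25]
    - [-1, -0.379, 1, 0, 0.25]
    - [-1, -0.379, 1, 0, 0.25]
    - [-1, -0.379, 1, 0, 0.25]
    - [-1, -0.379, 1, 0, 0.25]

```text
time_s: 10.8
position: [0.5149, -0.0245, 0.2301]
tcp_rot: [[-0.705, 0.709, 0.0], [0.709, 0.705, -0.001], [-0.001, -0.0, -1.0]]
force: [0.3, 0.3, -1.0]
opening: 0.321
grasp_force: 30.0
```

>>> step_arm:
  targets:
    - [-1, 0, 0.032, -0.2, 0]
    - [-1, 0, 0.032, -0.36, 0]
    - [-1, 0, 0.032, -0.42, 0]
    - [-1, 0, 0.032, -0.45, 0]
    - [-1, 0, 0.032, -0.48, 0]
    - [-1, 0, 0.032, -0.5, 0]
    - [-1, 0, 0.032, -0.52, 0]
    - [-1, 0, 0.032, -0.54, 0]
    - [-1, 0, 0.032, -0.555, 0]
    - [-1, 0, 0.032, -0.565, 0]
    - [-1, 0, 0.032, -0.572, 0]
    - [-1, 0, 0.032, -0.572, 0]
    - [-1, 0, 0.032, -0.572, 0]

```text
time_s: 12.1
position: [0.5146, -0.0154, 0.0891]
tcp_rot: [[-0.707, 0.707, 0.002], [0.707, 0.707, -0.001], [-0.002, 0.001, -1.0]]
force: [-1.9, -0.4, 10.7]
opening: 0.322
grasp_force: 30.0
```

>>> step_arm:
  targets:
    - [0.03, 0, 0, 0, 0]
    - [0.03, 0, 0, 0, 0]
    - [0.03, 0, 0, 0, 0]
    - [0.03, 0, 0, 0.1, 0]
    - [0.03, 0, 0, 0.25, 0]
    - [0.03, 0, 0, 0.4, 0]
    - [0.03, 0, 0, 0.572, 0]
    - [0.03, 0, 0, 0.572, 0]
    - [0.15, 0.408, -0.454, 0.572, -0.25]
    - [0.15, 0.408, -0.454, 0.572, -0.25]
    - [0.15, 0.408, -0.454, 0.572, -0.25]
    - [0.15, 0.408, -0.454, 0.572, -0.25]
    - [0.15, 0.408, -0.454, 0.572, -0.25]
    - [0.15, 0.408, -0.454, 0.572, -0.25]
    - [0.15, 0.408, -0.454, 0.572, -0.25]
    - [0.15, 0.408, -0.454, 0.572, -0.25]

```text
time_s: 13.7
position: [0.6155, -0.1284, 0.2295]
tcp_rot: [[-0.001, 1.0, -0.002], [1.0, 0.001, 0.001], [0.001, -0.002, -1.0]]
force: [-0.1, -0.9, -0.5]
opening: 0.58
grasp_force: 0.0
```

Run:
```python
from h import *
c=snap('wrist','w4'); s=read_state(); print(s['position'])
for n,p in dict(b=(.616,-.1285,.081),wb=(.630,-.018,.065),g=(.514,-.015,.106),sy=(.5711,-.0402,.106)).items(): print(n,w2px(c,p).round(1))
```

```text
[ 0.61561588 -0.12838997  0.22984271]
b [280.6 196.2]
wb [294.3  87.4]
g [165.2  78.6]
sy [231.2 108.6]
```

View pics/w4.png

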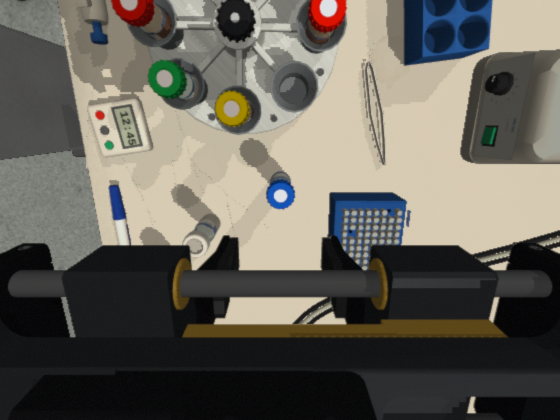

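The wrist view shows green seated at (167,79) and blue's dot at (280,195), directly in line. I'll pick blue.

>>> step_arm:
  targets:
    - [0.15, 0, 0, -0.2, 0]
    - [0.15, 0, 0, -0.4, 0]
    - [0.15, 0, 0, -0.58, 0]
    - [0.15, 0, 0, -0.672, 0]
    - [0.15, 0, 0, -0.672, 0]
    - [0.15, 0, 0, -0.672, 0]
    - [-1, 0, 0, -0.672, 0]
    - [-1, 0, 0, -0.672, 0]
    - [-1, 0, 0, -0.672, 0]
    - [-1, 0, 0, -0.672, 0]
    - [-1, 0, 0, -0.672, 0]
    - [-1, 0, 0, -0.6, 0]
    - [-1, 0, 0, -0.45, 0]
    - [-1, 0, 0, -0.25, 0]
    - [-1, 0, 0, -0.08, 0]
    - [-1, 0, 0, 0, 0]
    - [-1, 0, 0, 0, 0]

```text
time_s: 15.45
position: [0.618, -0.1293, 0.2345]
tcp_rot: [[0.0, 1.0, 0.008], [1.0, -0.0, -0.003], [-0.003, 0.008, -1.0]]
force: [0.4, 0.5, -0.5]
opening: 0.324
grasp_force: 30.0
```

>>> step_arm:
  targets:
    - [-1, 0.056, 0.443, 0, -0.25]
    - [-1, 0.056, 0.443, 0, -0.25]
    - [-1, 0.056, 0.443, 0, -0.25]
    - [-1, 0.056, 0.443, 0, -0.25]
    - [-1, 0.056, 0.443, 0, -0.25]
    - [-1, 0.056, 0.443, 0, -0.25]
    - [-1, 0.056, 0.443, 0, -0.25]
    - [-1, 0.056, 0.443, -0.2, -0.25]
    - [-1, 0.056, 0.443, -0.36, -0.25]
    - [-1, 0.056, 0.443, -0.42, -0.25]
    - [-1, 0.056, 0.443, -0.45, -0.25]
    - [-1, 0.056, 0.443, -0.48, -0.25]
    - [-1, 0.056, 0.443, -0.5, -0.25]
    - [-1, 0.056, 0.443, -0.52, -0.25]
    - [-1, 0.056, 0.443, -0.54, -0.25]
    - [-1, 0.056, 0.443, -0.555, -0.25]
    - [-1, 0.056, 0.443, -0.565, -0.25]
    - [-1, 0.056, 0.443, -0.572, -0.25]
    - [-1, 0.056, 0.443, -0.572, -0.25]

```text
time_s: 17.35
position: [0.6303, -0.0176, 0.0889]
tcp_rot: [[0.707, 0.707, 0.001], [0.707, -0.707, 0.0], [0.001, 0.001, -1.0]]
force: [-1.4, 0.3, 6.1]
opening: 0.322
grasp_force: 30.0
```

>>> step_arm:
  targets:
    - [0.03, 0, 0, 0, 0]
    - [0.03, 0, 0, 0, 0]
    - [0.03, 0, 0, 0, 0]
    - [0.03, 0, 0, 0.1, 0]
    - [0.03, 0, 0, 0.25, 0]
    - [0.03, 0, 0, 0.4, 0]
    - [0.03, 0, 0, 0.572, 0]
    - [0.03, 0, 0, 0.572, 0]
    - [0.15, -0.64, -0.929, 0.572, 0.25]
    - [0.15, -0.64, -0.929, 0.572, 0.25]
    - [0.15, -0.64, -0.929, 0.572, 0.25]
    - [0.15, -0.64, -0.929, 0.572, 0.25]
    - [0.15, -0.64, -0.929, 0.572, 0.25]
    - [0.15, -0.64, -0.929, 0.572, 0.25]
    - [0.15, -0.64, -0.929, 0.572, 0.25]
    - [0.15, -0.64, -0.929, 0.572, 0.25]
    - [0.15, -0.64, -0.929, 0.572, 0.25]
    - [0.15, -0.64, -0.929, 0.572, 0.25]

```text
time_s: 19.15
position: [0.4706, -0.2488, 0.2303]
tcp_rot: [[-0.001, 1.0, -0.0], [1.0, 0.001, 0.001], [0.001, -0.0, -1.0]]
force: [-0.2, 0.3, -0.0]
opening: 0.579
grasp_force: 0.0
```

Run:
```python
from h import *
c=snap('wrist','w5'); s=read_state(); print(s['position'])
for n,p in dict(y=(.4699,-.25,.081),w=(.519,-.1863,.081)).items(): print(n,w2px(c,p).round(1))
```

```text
[ 0.47065213 -0.24876047  0.2303665 ]
y [279.3 197.1]
w [327.6 136.3]
```

View pics/w5.png

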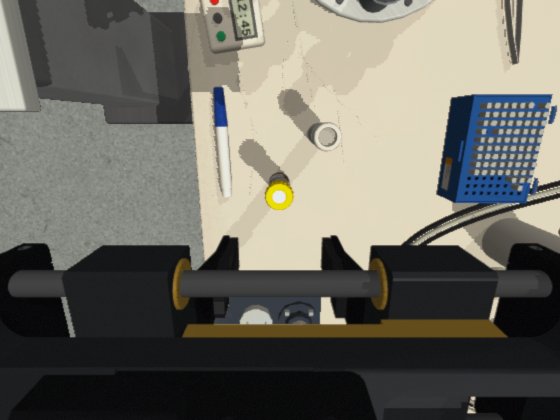

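Yellow's dot is at (279,197), as predicted. I'll pick it.

>>> step_arm:
  targets:
    - [0.15, 0, 0, -0.2, 0]
    - [0.15, 0, 0, -0.4, 0]
    - [0.15, 0, 0, -0.58, 0]
    - [0.15, 0, 0, -0.672, 0]
    - [0.15, 0, 0, -0.672, 0]
    - [0.15, 0, 0, -0.672, 0]
    - [-1, 0, 0, -0.672, 0]
    - [-1, 0, 0, -0.672, 0]
    - [-1, 0, 0, -0.672, 0]
    - [-1, 0, 0, -0.672, 0]
    - [-1, 0, 0, -0.672, 0]
    - [-1, 0, 0, -0.6, 0]
    - [-1, 0, 0, -0.45, 0]
    - [-1, 0, 0, -0.25, 0]
    - [-1, 0, 0, -0.08, 0]
    - [-1, 0, 0, 0, 0]
    - [-1, 0, 0, 0, 0]

```text
time_s: 20.9
position: [0.4716, -0.2514, 0.234]
tcp_rot: [[0.0, 1.0, 0.006], [1.0, -0.0, -0.005], [-0.005, 0.006, -1.0]]
force: [1.0, 0.3, -1.0]
opening: 0.321
grasp_force: 30.0
```

>>> step_arm:
  targets:
    - [-1, 0.2, 0.8, 0, 0.2]
    - [-1, 0.2, 0.8, 0, 0.2]
    - [-1, 0.2, 0.8, 0, 0.2]
    - [-1, 0.2, 0.8, 0, 0.2]
    - [-1, 0.2, 0.8, 0, 0.2]
    - [-1, 0.2, 0.8, 0, 0.2]

```text
time_s: 21.5
position: [0.519, -0.0483, 0.2289]
tcp_rot: [[-0.59, 0.808, -0.003], [0.808, 0.59, 0.001], [0.002, -0.002, -1.0]]
force: [0.6, 0.3, -0.6]
opening: 0.319
grasp_force: 30.0
```

>>> step_arm:
  targets:
    - [-1, 0.223, 0.694, 0, 0.3]
    - [-1, 0.223, 0.694, 0, 0.3]
    - [-1, 0.223, 0.694, 0, 0.3]
    - [-1, 0.223, 0.694, 0, 0.3]
    - [-1, 0.223, 0.694, 0, 0.3]
    - [-1, 0.223, 0.694, 0, 0.3]
    - [-1, 0.223, 0.694, 0, 0.3]
    - [-1, 0.223, 0.694, 0, 0.3]
    - [-1, 0.223, 0.694, -0.2, 0.3]
    - [-1, 0.223, 0.694, -0.36, 0.3]
    - [-1, 0.223, 0.694, -0.42, 0.3]
    - [-1, 0.223, 0.694, -0.45, 0.3]
    - [-1, 0.223, 0.694, -0.48, 0.3]
    - [-1, 0.223, 0.694, -0.5, 0.3]
    - [-1, 0.223, 0.694, -0.52, 0.3]
    - [-1, 0.223, 0.694, -0.54, 0.3]
    - [-1, 0.223, 0.694, -0.555, 0.3]
    - [-1, 0.223, 0.694, -0.565, 0.3]
    - [-1, 0.223, 0.694, -0.572, 0.3]
    - [-1, 0.223, 0.694, -0.572, 0.3]

```text
time_s: 23.5
position: [0.5765, 0.1234, 0.0887]
tcp_rot: [[-1.0, 0.0, 0.002], [0.0, 1.0, -0.0], [-0.002, -0.0, -1.0]]
force: [-1.0, -0.7, 5.1]
opening: 0.319
grasp_force: 30.0
```

Yellow is seated. I'll release it, lift, and back off toward the robot to get a clear view.

>>> step_arm:
  targets:
    - [0.03, 0, 0, 0, 0]
    - [0.03, 0, 0, 0, 0]
    - [0.03, 0, 0, 0, 0]
    - [0.03, 0, 0, 0.1, 0]
    - [0.03, 0, 0, 0.25, 0]
    - [0.03, 0, 0, 0.4, 0]
    - [0.03, 0, 0, 0.7, 0]
    - [0.03, 0, 0, 0.7, 0]
    - [0.03, -0.6, 0.3, 0.7, 0]
    - [0.03, -0.6, 0.3, 0.7, 0]
    - [0.03, -0.6, 0.3, 0.7, 0]
    - [0.03, -0.6, 0.3, 0.7, 0]
    - [0.03, -0.6, 0.3, 0.7, 0]
    - [0.03, -0.6, 0.3, 0.7, 0]

```text
time_s: 24.9
position: [0.427, 0.1985, 0.2629]
tcp_rot: [[-1.0, -0.0, 0.002], [-0.0, 1.0, -0.0], [-0.002, -0.0, -1.0]]
force: [1.4, 0.5, -0.2]
opening: 0.511
grasp_force: 0.0
```

Run:
```python
from h import *
a=snap('top','t9')['color'][120:290,190:420]; b=snap('side','s9')['color'][120:290,200:370]
f=lambda i:cv2.resize(i,None,fx=1.98,fy=1.98,interpolation=cv2.INTER_CUBIC)
cv2.imwrite('pics/end.png',np.hstack([f(a),f(b)])[:,:,::-1])
```

```text
(no output)
```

View pics/end.png

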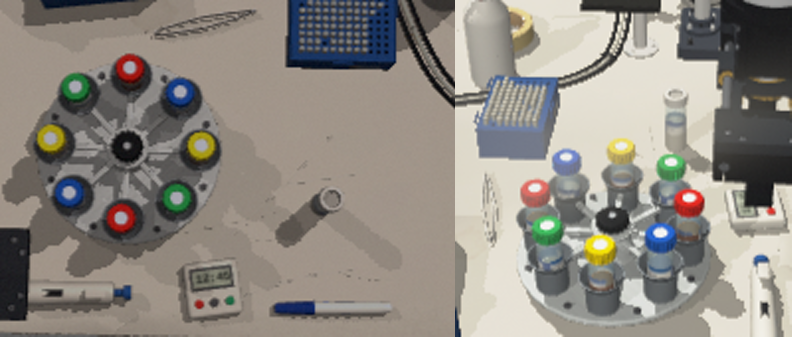

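Both views show all eight wells filled, with each colour opposite its partner and every vial seated at the same height. The white vial stands untouched at (330,199), and the gripper is clear.

```bash
python3 -c "
from rig import *
print(hand_in())"
```

```text
the job is handed in; nothing more can be done
None
```

All four counterweight vials are seated in the wells opposite their same-colour samples, the samples and the white vial are where they were, and the job was handed in at about 25 s on the robot clock.

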